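# Issue one waiting disc at the service counter

### The job

Issue one waiting disc to the customer: press the dispenser's plunger right down once and let it come back up, so that a single disc comes out on the counter. Then slide that disc along the counter with the fingertips, never picking it up, until the whole of it lies on the round mat. Leave the other discs in the dispenser and do not disturb the other things on the counter.

Things in the scene. Friction and masses are not known exactly. Their poses are not given: they have to be found in the camera images.
- dispenser: Grey metal disc dispenser screwed to the counter. Origin on the counter under the axis of its magazine, a clear upright tube 61 mm wide, top 55 high. Mouth towards its own -x, plunger at its +x end, z up. Base plate 3 thick, 84 wide, x = -30 to 120; front block with the mouth x = -30 to 30, 71 wide, 24 high; housing behind, x = 30 to 112, 71 wide, 49 high. It does not move.
- magazine (a point): Point on the magazine axis at the dispenser's floor, 3 mm above the counter; five discs lie stacked on it. A full press shoves the lowest disc out of the mouth along the dispenser's -x until its centre is about 77 mm from this axis; it drops flat on the counter there. As the plunger rises the steel ejector tongue goes back in and the next disc sinks into its place: a further press ejects another.
- plunger_top (a point): Centre of the top face of the plunger's round black head (36 mm across, flat top 30 across, 11 thick, on a steel rod 11 across), 70 mm behind the magazine axis (dispenser's +x), 95 mm above the counter when up. It goes straight down with the plunger.
- plunger (a joint): Travel of the plunger in m: 0 up, 0.030 pressed down to its stop. Pushed straight down against a return spring, about 5 N at the start and 10 N at the bottom (a little more when pressed fast); it rises by itself when let go. By a crank it drives the ejector 2.67 times as far (80 mm).
- disc_center (a point): Centre (half-way up) of the lowest disc of the stack, the one that comes out first: plain white plastic disc 48 mm in diameter, 7 thick, 16 g; on the counter its centre is 3.5 mm high.
- mat: Round grey-brown mat, 120 mm in diameter, a vinyl sheet under 1 mm thick stuck to the counter, so that a disc slides onto it without a step. Origin at its centre.
- spare1_center (a point): Centre of the disc number 2 from the bottom of the stack, same size; must stay in the magazine (it sinks by 7 mm when the lowest has gone).
- spare2_center (a point): Centre of the disc number 3 from the bottom of the stack, same size; must stay in the magazine (it sinks by 7 mm when the lowest has gone).
- spare3_center (a point): Centre of the disc number 4 from the bottom of the stack, same size; must stay in the magazine (it sinks by 7 mm when the lowest has gone).
- spare4_center (a point): Centre of the disc number 5 from the bottom of the stack, same size; must stay in the magazine (it sinks by 7 mm when the lowest has gone).
- pen: Ball pen lying on the counter, 150 long, 12 thick, along its own x; origin under its middle. Bystander.
- glue_stick: Upright glue stick, 29 across, 88 high; origin at the centre of its foot. Bystander.
- bell: Counter bell, 80 across, 55 high; origin at the centre of its foot. Bystander.
- sanitiser: Upright hand-sanitiser pump bottle, 58 across, 167 high, spout to its own -x; origin at the centre of its foot. Bystander.
- card_terminal: Card payment terminal, 165 x 80, 46 high at its screen end (own +x); origin under its middle. Bystander.
- stapler: Black stapler, 135 x 34, 49 high; origin under its middle. Bystander.
There are look-alikes about, which are no part of the job. Leave any turquoise look-alike of the dispenser alone.

How it is judged:
On the way, in this order (a step that is already met when the one before it is completed fails the run):
1. the plunger is pressed right down (value of joint plunger above 0.027 m).
2. the plunger is up again and one disc lies out on the counter in front of the mouth (value of joint plunger below 0.003 m and x of disc_center in the frame of dispenser below -0.055 m and height (world z) of disc_center below 0.008 m), for 0.2 s.
3. the disc has been slid wholly onto the mat (horizontal distance between disc_center and mat below 0.038 m and height (world z) of disc_center below 0.007 m and angle between disc_center's own z axis and vertical below 0.1 rad), for 0.2 s.
At the end, for the whole second after the job is handed in: The disc lies flat and at rest on the counter, all of it on the round mat (its centre within 38 mm of the mat's centre, 2 mm of overhang allowed), the plunger is up, and the other four discs are still in the magazine (all of step 3 and linear speed of disc below 0.01 m/s and value of joint plunger below 0.003 m and horizontal distance between each of spare1_center, spare2_center, spare3_center, spare4_center and magazine below 0.01 m); the robot touches nothing.
It fails at once if the disc is picked up (its centre rises more than 20 mm above the counter) or turned up on its edge (height (world z) of disc_center above 0.02 m or angle between disc_center's own z axis and vertical above 0.7 rad).
It fails at once if another disc leaves the magazine (horizontal distance between any of spare1_center, spare2_center, spare3_center, spare4_center and magazine above 0.015 m).
It fails at once if the plunger is pressed again after the disc has been slid away (horizontal distance between disc_center and magazine above 0.115 m and value of joint plunger above 0.01 m).
It fails at once if a bystander is shifted by more than 15 mm or knocked over (distance of any of pen, glue_stick, bell, sanitiser, card_terminal, stapler from where it was at the start of the episode above 0.015 m or angle between any of pen, glue_stick, bell, sanitiser, card_terminal, stapler's own z axis and vertical above 0.35 rad).
It also fails if it takes over 59 s, if anything falls off the work surface, if the arm or the gripper's body presses on something with over 40 N, if the wrist force passes 120 N, or if a joint passes its speed limit or range.

### The arm

A 7-joint arm with a two-finger parallel gripper is mounted at the origin on the work surface. World frame = base frame: x ahead of the robot, y to its left, z up, the work surface at z = 0. Lengths are in m, angles in rad, forces in N, time in s.
With the tool pointing down it reaches from about 0.425 to 1.025 m from the base axis. Payload 9.4 kg.
Tool frame: the origin (TCP) lies between the finger pads; the fingertips stand 11 mm ahead of it and the grasp point (between the pads) lies 8 mm behind it; z points along the fingers, y is the direction in which the jaws open and shut (so a half turn about z gives the same grasp; the last joint's range is limited). The gripper opens to 93 mm and grips with 3 to 60 N. Pads are 15 mm wide; open, the fingers measure 128 mm over their backs; the gripper's body (75 mm by 188 mm) begins 65 mm behind the grasp point.
Start: joints at [1.195, 0.599, -0.003, 1.599, 0.002, 0.943, -0.08], TCP at [0.213, -0.693, 0.23] pointing down, gripper open.
Joint ranges: [-2.57, 2.57], [-0.35, 1.97], [-1.29, 1.29], [0.11, 2.56], [-1.05, 4.19], [0.11, 1.86], [-2.63, 2.63]. Speed limits (rad/s): [2.22, 2.22, 3.01, 3.01, 3.14, 3.14, 3.14].

### API

Orientations are given as a unit quaternion [x, y, z, w].
In Python, from workcell import * gives the robot as it stands.
- The arm moves only by the shell command python3 -m jog 'ROWS' [FORCE]. ROWS is a JSON object of lists of equal length, an entry for each row: "grip": the opening, from 0 (shut) to 1 (fully open); "slide": the shift along the tool's x, y, z in cm, a list of three; "yaw": the turn about the tool's z in rad. In form: {"grip": [grip, ...], "slide": [[x, y, z], ...], "yaw": [yaw, ...]}. A call has exactly 5 rows; each row is the pose to reach, as a shift and turn from the pose commanded when the call began, along the tool's axes at that moment; what a row does not reach only later rows make up. A row lasts 1/10 s, in which the tool goes at most 50 mm and 8.59 degrees, less where a joint would pass 70% of its speed; a pose out of reach is approached as far as the arm can. A call with a gripper value outside its range is refused whole. The fingers move at their own pace and stop on an object; FORCE is the grip in N (left out, the last holds). Time passes only in rows, so rows that repeat a pose let the fingers close, or fill a call up. It gives the time, the measured TCP pose, the force and the opening at its end, in the units of the state.
- state(): the state, without advancing time (a new reading comes with each control period).
- grab_frame(name): name is "side" or "top"; returns the picture (384x512x3 uint8, red, green, blue); there is no depth.
- camera_info(name): a dict with "intrinsics" (3x3 intrinsics, pixels), "T" (4x4, takes a point from camera to world coordinates). Camera axes: x right, y down, z forward; pixel columns grow to the right and rows downward; lengths in m; the calibration is good to about 2 mm. A picture is of the moment at which its call begins. camera_info takes no time and is no camera call.
- hand_in(): hands the job in, once; it reports no verdict.
The state is a dict: "t": time; "q": joint angles; "qd": joint speeds; "joint_torque": joint torques, N m; "ee_pos": TCP position; "ee_rot": TCP orientation; "ft_force": force on the tool from outside, world axes, zero at the start; "moment": the same for the moment, N m; "width": finger opening in m.
Only numpy, scipy, OpenCV 4.12 (cv2) and the standard library are available. Lean on these libraries where they do the work, as an engineer would, in place of code of your own. Each camera call takes 0.05 s, during which the arm holds its last target.

## Working session

There is one attempt and no reset: what is moved stays moved. The work goes in short steps, Python scripts to look and compute and a shell command to move; the robot and the scene stay as the last step left them, time stands still between calls to the robot, and variables do not carry over. Pictures are saved under pics/ and viewed, and the job is handed in when it is done.

```bash
mkdir -p pics; ls; python3 - <<'E'
from workcell import *
import cv2,numpy as np
for n in("top","side"):
    f=grab_frame(n); cv2.imwrite(f"pics/{n}0.png",f[:,:,::-1]); c=camera_info(n); print(n,np.round(c["intrinsics"],2).tolist(),np.round(c["T"],4).tolist())
s=state();print(s)
E
```

```text
pics
top [[371.84, 0.0, 258.42], [0.0, 371.84, 190.26], [0.0, 0.0, 1.0]] [[0.005, -0.9961, 0.0877, 0.4628], [-0.9999, -0.0059, -0.0107, 0.0994], [0.0111, -0.0876, -0.9961, 1.1167], [0.0, 0.0, 0.0, 1.0]]
side [[408.5, 0.0, 254.86], [0.0, 408.5, 197.47], [0.0, 0.0, 1.0]] [[0.883, -0.3515, 0.3112, 0.202], [-0.4692, -0.6824, 0.5606, -0.5764], [0.0154, -0.641, -0.7674, 0.9749], [0.0, 0.0, 0.0, 1.0]]
{'t': 0.1, 'q': array([ 1.19531648,  0.60004411, -0.00258589,  1.60002507,  0.00179692,
        0.94289901, -0.07978028]), 'qd': array([-0.00024182, -0.00146862, -0.00084507, -0.00176514, -0.00105171,
       -0.00058272,  0.00022176]), 'joint_torque': array([ 6.69027053e-03, -7.66543436e+01,  1.50275029e+00, -2.52935386e+01,
       -5.22636634e-02,  1.35523762e-02,  3.76592163e-05]), 'ee_pos': array([ 0.21330138, -0.69248372,  0.22885529]), 'ee_rot': array([ 9.88853532e-01,  1.48889959e-01, -1.52376489e-04, -6.69484614e-04]), 'ft_force': array([ 0.14004747, -0.20721816,  0.69903798]), 'moment': array([ 0.03774601,  0.01918345, -0.03175452]), 'width': 0.09267469023944816}
```

View pics/top0.png

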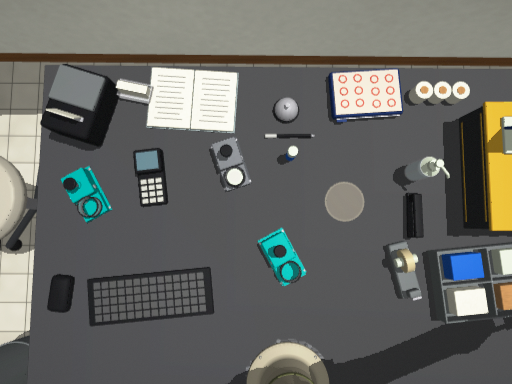

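View pics/side0.png

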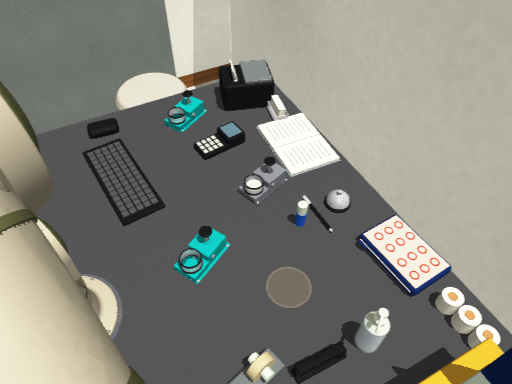

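Grey dispenser at top (232,165) / side (265,180). The turquoise look-alikes are at top (85,193) and (282,257). The grey one with white discs fits the description. I'll enlarge both views to confirm.

```bash
cat > h.py <<'E'
from workcell import *
import cv2,numpy as np
def ray(n,u,v,z):
    c=camera_info(n);K=np.array(c["intrinsics"]);T=np.array(c["T"])
    d=T[:3,:3]@np.linalg.solve(K,[u,v,1.]);o=T[:3,3]
    return o+d*(z-o[2])/d[2]
def proj(n,p):
    c=camera_info(n);K=np.array(c["intrinsics"]);T=np.array(c["T"])
    q=K@(T[:3,:3].T@(np.array(p)-T[:3,3]));return q[:2]/q[2]
def tri(uv1,uv2):
    A=[];b=[]
    M=np.zeros((3,3));r=np.zeros(3)
    for n,(u,v) in(("top",uv1),("side",uv2)):
        c=camera_info(n);K=np.array(c["intrinsics"]);T=np.array(c["T"])
        d=T[:3,:3]@np.linalg.solve(K,[u,v,1.]);d/=np.linalg.norm(d);P=np.eye(3)-np.outer(d,d);M+=P;r+=P@T[:3,3]
    return np.linalg.solve(M,r)
E
python3 - <<'E'
from h import *
t=cv2.imread("pics/top0.png");s=cv2.imread("pics/side0.png")
a=cv2.resize(t[130:200,200:265],None,fx=6,fy=6,interpolation=cv2.INTER_CUBIC)
b=cv2.resize(s[150:220,230:295],None,fx=6,fy=6,interpolation=cv2.INTER_CUBIC)
cv2.imwrite("pics/crop0.png",np.hstack([a,b]))
for n,im,r in(("top",t,(170,235,315,380)),("side",s,(260,315,255,320))):
    y0,y1,x0,x1=r;c=im[y0:y1,x0:x1].astype(int)
    m=((c[:,:,2]-c[:,:,0]>5)&(c.sum(2)>180)).astype(np.uint8)
    cs=cv2.findContours(m,0,1)[0];k=max(cs,key=cv2.contourArea);e=cv2.fitEllipse(k)
    u,v=e[0][0]+x0,e[0][1]+y0;p=ray(n,u,v,0.0005);print(n,"mat",u,v,e[1],p, e[1][1]*p[2])
E
```

```text
top mat 344.08881759643555 201.2309341430664 (38.7079963684082, 39.73234176635742) [ 5.29420022e-01 -1.70898638e-01  5.00000000e-04] 0.019866170883176524
side mat 288.4150085449219 286.93431091308594 (40.46574783325195, 45.965641021728516) [ 5.31801280e-01 -1.75903316e-01  5.00000000e-04] 0.022982820510861725
```

View pics/crop0.png

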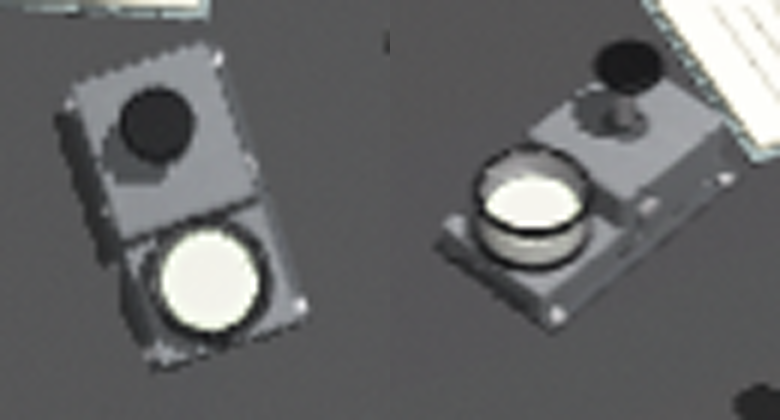

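The crop shows the grey dispenser with white discs. The plunger head is at top ≈(225.8,150.2) and side ≈(269.4,160.6). The tube is at top ≈(234.4,176) and side ≈(253.3,181).

```bash
python3 - <<'E'
from h import *
t=cv2.imread("pics/top0.png");s=cv2.imread("pics/side0.png")
def big(m,x0,y0):
    cs=cv2.findContours(m.astype(np.uint8),0,1)[0];k=max(cs,key=cv2.contourArea);M=cv2.moments(k)
    return np.array([M['m10']/M['m00']+x0,M['m01']/M['m00']+y0]),cv2.boundingRect(k),cv2.contourArea(k)
ht,r,a=big(t[140:165,212:240].max(2)<55,212,140);print(ht,r,a)
hs,r2,a2=big(s[150:172,258:282].max(2)<40,258,150);print(hs,r2,a2)
print("plunger tri",tri(ht,hs)," ray z.093", ray("top",*ht,.092),ray("side",*hs,.092))
wt,r,a=big(t[160:195,220:250].min(2)>180,220,160);print(wt,r,a)
P=ray("top",*wt,.038);print("stack top @.038",P)
print("tube tri",tri((234.4,176.1),(253.3,181.1)))
H=ray("top",*ht,.092)
for X,Y in((P,H),(ray("side",253.3,181.1,.055),ray("side",*hs,.092))):
  d=(Y-X)[:2];print(np.linalg.norm(d),np.degrees(np.arctan2(d[1],d[0])))
# base bolts z~.004 in top
for c in((69,103),(217,58),(300,306),(160,354)): print("bolt",ray("top",c[0]/6+200-.42,c[1]/6+130-.42,.004)[:2])
print(state()['ee_rot'])
E
```

```text
[225.44897959 150.4744898 ] (8, 5, 12, 12) 98.0
[269.51960784 160.37908497] (7, 7, 10, 9) 51.0
plunger tri [0.66681736 0.17998406 0.09085854]  ray z.093 [0.66390151 0.18097946 0.092     ] [0.66904611 0.17824992 0.092     ]
[234.27077224 176.35581623] (7, 9, 16, 16) 170.5
stack top @.038 [0.59810485 0.1585686  0.038     ]
tube tri [0.59919233 0.15635382 0.05420786]
0.06950861285504606 18.809244879444787
0.07164372229184283 18.986135477382664
bolt [0.69230773 0.23164181]
bolt [0.71596774 0.15716245]
bolt [0.58985603 0.11424317]
bolt [0.56525098 0.18411467]
[ 9.88853532e-01  1.48889959e-01 -1.52376489e-04 -6.69484614e-04]
```

Plunger axis ≈(0.666,0.180), magazine ≈(0.600,0.157), 70 mm apart with yaw ≈19°. Both views and the base bolts agree. The disc should come out near (0.527,0.132). The mat is at ≈(0.5305,-0.173).

First I turn the tool so that its y points along world +x (yaw −1.27), rising and closing the fingers at the same time.

```bash
python3 -m jog '{"grip":[0,0,0,0,0],"slide":[[0,0,-3],[1.5,-5,-6],[3,-10,-6],[4.5,-15,-6],[6,-20,-6]],"yaw":[-0.14,-0.28,-0.42,-0.56,-0.70]}'; python3 -m jog '{"grip":[0,0,0,0,0],"slide":[[0,0,0],[0,0,0],[0,0,0],[0,0,0],[0,0,0]],"yaw":[-0.14,-0.28,-0.42,-0.56,-0.57]}'
python3 - <<'E'
from h import *
from scipy.spatial.transform import Rotation as R
s=state();print(s['t'],s['q'],s['ee_pos'],R.from_quat(s['ee_rot']).as_matrix().round(3).tolist(),s['width'])
E
```

```text
t: 0.6
ee_pos: [0.2117, -0.4977, 0.2895]
ee_rot: [0.876, 0.481, -0.0, 0.0]
ft_force: [0.1, 0.2, 0.6]
width: 0.0578
t: 1.1
ee_pos: [0.2118, -0.4996, 0.2894]
ee_rot: [0.707, 0.707, 0.0, -0.0]
ft_force: [-0.5, -0.5, 0.2]
width: 0.0173
1.1 [ 1.33109773  0.3319043  -0.35074672  1.93263165  0.14302013  0.90145823
  0.90912544] [ 0.21176302 -0.4995698   0.28935593] [[-0.0, 1.0, -0.0], [1.0, 0.0, 0.001], [0.001, -0.0, -1.0]] 0.017287101492545403
```

```bash
python3 -m jog '{"grip":[0,0,0,0,0],"slide":[[4,2.7,0],[8,5.3,0],[12,8,0],[16,10.7,0],[20,13.4,0]],"yaw":[0,0,0,0,0]}'; python3 -m jog '{"grip":[0,0,0,0,0],"slide":[[4,2.7,0],[8,5.3,0],[12,8,0],[16,10.7,0],[20,13.4,0]],"yaw":[0,0,0,0,0]}'; python3 -m jog '{"grip":[0,0,0,0,0],"slide":[[4,2.7,0],[8,5.3,0],[12,8,0],[16,10.7,0],[20,13.4,0]],"yaw":[0,0,0,0,0]}'
```

```text
t: 1.6
ee_pos: [0.347, -0.2983, 0.2896]
ee_rot: [0.709, 0.705, -0.0, 0.0]
ft_force: [0.2, -1.2, -0.1]
width: 0.0008
t: 2.1
ee_pos: [0.4815, -0.0986, 0.2896]
ee_rot: [0.709, 0.705, -0.0, 0.0]
ft_force: [0.9, -0.5, 0.2]
width: 0.0004
t: 2.6
ee_pos: [0.616, 0.1011, 0.2892]
ee_rot: [0.709, 0.705, -0.0, -0.0]
ft_force: [0.7, -0.4, -0.3]
width: 0.0004
```

```bash
python3 -m jog '{"grip":[0,0,0,0,0],"slide":[[4,2.5,0],[7.9,5,2],[7.9,5,6],[7.9,5,10],[7.9,5,14]],"yaw":[0,0,0,0,0]}'; 
python3 - <<'E'
from h import *
s=state();print(s['ee_pos'])
t=grab_frame("top");q=grab_frame("side")
p=s['ee_pos']-[0,0,.011]
u=proj("side",p);v=proj("top",p);print(u,v)
a=cv2.resize(q[130:230,220:320],None,fx=4,fy=4,interpolation=2)
b=cv2.resize(t[120:220,180:280],None,fx=4,fy=4,interpolation=2)
cv2.imwrite("pics/press0.png",np.hstack([a,b])[:,:,::-1])
E
```

```text
t: 3.1
ee_pos: [0.6651, 0.1788, 0.1476]
ee_rot: [0.709, 0.705, -0.0, -0.0]
ft_force: [1.0, -0.5, 0.2]
width: 0.0003
[0.665126   0.17877031 0.14761087]
[268.92655698 149.99955229] [224.9937545  146.78446981]
```

View pics/press0.png

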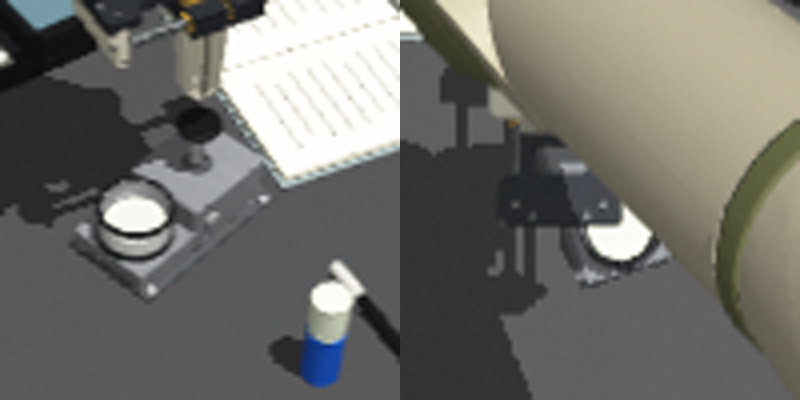

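The side view shows the closed fingertips at crop (195,92), right above the plunger head at (199,125). Pressing down now.

```bash
python3 -m jog '{"grip":[0,0,0,0,0],"slide":[[0,0,1.5],[0,0,3],[0,0,4],[0,0,4.6],[0,0,5.2]],"yaw":[0,0,0,0,0]}';  python3 -m jog '{"grip":[0,0,0,0,0],"slide":[[0,0,0.6],[0,0,1.2],[0,0,1.6],[0,0,1.9],[0,0,1.9]],"yaw":[0,0,0,0,0]}'
```

```text
t: 3.7
ee_pos: [0.6655, 0.1782, 0.0984]
ee_rot: [0.708, 0.706, 0.0, 0.0]
ft_force: [-2.9, -2.1, 9.4]
width: 0.0003
t: 4.2
ee_pos: [0.6655, 0.1783, 0.0797]
ee_rot: [0.708, 0.706, 0.0, 0.0]
ft_force: [-2.9, -1.0, 8.6]
width: 0.0002
```

```bash
python3 -m jog '{"grip":[0,0,0,0,0],"slide":[[0,0,0.15],[0,0,0.3],[0,0,0.4],[0,0,0.5],[0,0,0.5]],"yaw":[0,0,0,0,0]}'
```

```text
t: 4.7
ee_pos: [0.6655, 0.1783, 0.0763]
ee_rot: [0.708, 0.706, 0.0, 0.001]
ft_force: [-6.9, -2.9, 19.3]
width: 0.0005
```

The force jumped to 19 N with the tip at 0.065, so the plunger is on its stop. Releasing steadily upward.

```bash
python3 -m jog '{"grip":[0,0,0,0,0],"slide":[[0,0,-1],[0,0,-2],[0,0,-3.5],[0,0,-6],[0,0,-10]],"yaw":[0,0,0,0,0]}'; python3 -m jog '{"grip":[0,0,0,0,0],"slide":[[0,0,-5],[4,0,-9],[9,0,-9],[14,0,-9],[19,0,-9]],"yaw":[0,0,0,0,0]}'
python3 - <<'E'
from h import *
for n in("top","side"):
    f=grab_frame(n); cv2.imwrite(f"pics/{n}1.png",f[:,:,::-1])
E
```

```text
t: 5.2
ee_pos: [0.6644, 0.1779, 0.1732]
ee_rot: [0.708, 0.706, -0.001, -0.001]
ft_force: [0.8, -0.4, 1.3]
width: 0.0003
t: 5.7
ee_pos: [0.6659, 0.3652, 0.2654]
ee_rot: [0.708, 0.706, 0.001, 0.0]
ft_force: [-0.1, 0.7, -0.0]
width: 0.0006
```

View pics/top1.png

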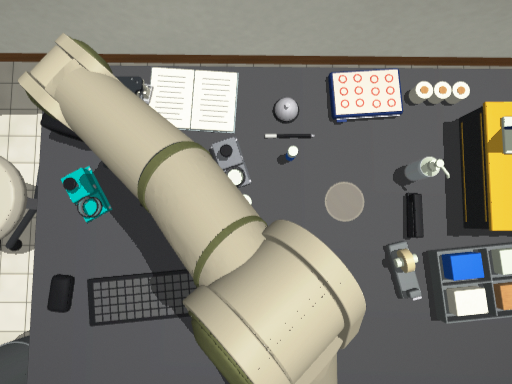

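View pics/side1.png

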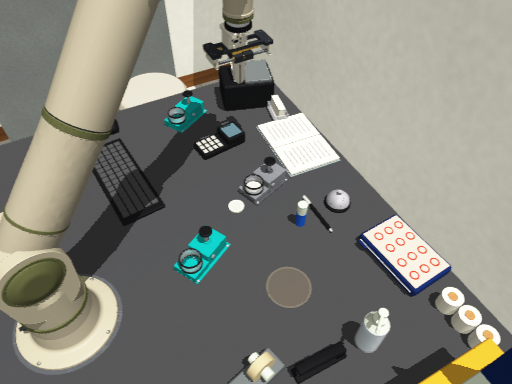

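The side view shows a single disc at (236,206) and the plunger is up again. The top view shows only its edge at (248,200). Measuring the disc and the things near the path.

```bash
python3 - <<'E'
from h import *
s=cv2.imread("pics/side1.png")
m=(s[190:225,220:255].min(2)>150).astype(np.uint8)
k=max(cv2.findContours(m,0,1)[0],key=cv2.contourArea);M=cv2.moments(m,True);c=(M['m10']/M['m00']+220,M['m01']/M['m00']+190)
print(c,cv2.boundingRect(k)); D=ray("side",*c,.006);print("disc",D)
for u in((220+cv2.boundingRect(k)[0],c[1]),(220+cv2.boundingRect(k)[0]+cv2.boundingRect(k)[2],c[1])):print(ray("side",*u,.006))
t=cv2.imread("pics/top0.png")
for nm,u,v,z in(("turqplunger",279,251,.095),("turq tube",290,271,.055),("turq corner",277,229,.003),("turqcorner2",258,239,.003),("turqR",305,278,.003),("glue",292.5,152,.088),("pen L",265,135,.01),("glue foot",290,157,0),("stapler",407,195,.04),("stapl2",407,236,.04),("sanit",425,168,.1)):print(nm,ray("top",u,v,z)[:2].round(3))
print(tri((279,251),(206,233)))
E
```

```text
(237.83854166666666, 203.921875) (8, 10, 17, 13)
disc [0.53683877 0.13251667 0.006     ]
[0.51021299 0.14624406 0.006     ]
[0.55623556 0.12251632 0.006     ]
turqplunger [0.387 0.032]
turq tube [ 0.329 -0.002]
turq corner [0.445 0.032]
turqcorner2 [0.415 0.088]
turqR [ 0.302 -0.051]
glue [ 0.662 -0.007]
pen L [0.728 0.068]
glue foot [ 0.663 -0.008]
stapler [ 0.546 -0.346]
stapl2 [ 0.428 -0.342]
sanit [ 0.617 -0.373]
[0.38901994 0.02949997 0.07989609]
```

```bash
python3 - <<'E'
from h import *
s=cv2.imread("pics/side1.png")
m=(s[190:225,220:248].min(2)>150).astype(np.uint8)
k=max(cv2.findContours(m,0,1)[0],key=cv2.contourArea);M=cv2.moments(k);c=(M['m10']/M['m00']+220,M['m01']/M['m00']+190)
D=ray("side",*c,.006);print(c,cv2.boundingRect(k),"disc",D)
x,y,w,h=cv2.boundingRect(k);print("width",np.linalg.norm(ray("side",220+x,c[1],.006)-ray("side",220+x+w,c[1],.006)))
print("expected",.600-.077*.946,.157-.077*.325)
st=state();print(st['ee_pos'],st['ee_rot'],st['q'])
d=np.array([.17,-.985]);T=D[:2]-.042*d;print("start TCP",T,"delta cm",(T-st['ee_pos'][:2])*100)
E
```

```text
(235.8764172335601, 205.62471655328798) (8, 10, 17, 13) disc [0.52858144 0.12929109 0.006     ]
width 0.05160208853110832
expected 0.527158 0.131975
[0.66221805 0.37308051 0.26440013] [ 0.70449668  0.70970039  0.00175686 -0.00258666] [-0.28966257  0.6630592  -0.52321885  1.45139216  0.34328054  1.11626577
 -0.86364777]
start TCP [0.52144144 0.17066109] delta cm [-14.0776608  -20.24194272]
```

```bash
python3 -m jog '{"grip":[0.3,0.3,0.3,0.3,0.3],"slide":[[-4,-2.8,0],[-8,-5.6,0],[-12,-8.4,0],[-16,-11.2,0],[-20,-14,0]],"yaw":[-0.06,-0.12,-0.175,-0.175,-0.175]}'; python3 -m jog '{"grip":[0.3,0.3,0.3,0.3,0.3],"slide":[[0,0,0],[0,0,4],[0,0,8],[0,0,12],[0,0,12]],"yaw":[0,0,0,0,0]}'; python3 - <<'E'
from h import *
st=state();print(st['ee_pos'],st['width']);from scipy.spatial.transform import Rotation as R
m=R.from_quat(st['ee_rot']).as_matrix();print(m.round(3));d=np.array([.521,.171])-st['ee_pos'][:2];print("tool cm",100*m[:2,0]@d,100*m[:2,1]@d)
q=grab_frame("side");cv2.imwrite("pics/s2.png",cv2.resize(q[120:270,150:350],None,fx=4,fy=4,interpolation=2)[:,:,::-1])
E
```

```text
t: 6.3
ee_pos: [0.5241, 0.1619, 0.2639]
ee_rot: [0.643, 0.765, 0.0, 0.0]
ft_force: [0.5, -0.1, 0.6]
width: 0.0271
t: 6.8
ee_pos: [0.5235, 0.163, 0.1401]
ee_rot: [0.643, 0.766, -0.003, -0.002]
ft_force: [-0.7, -0.8, 1.1]
width: 0.0283
[0.52352385 0.16301862 0.14013904] 0.02825447795741482
[[-0.172  0.985 -0.006]
 [ 0.985  0.172 -0.002]
 [-0.001 -0.006 -1.   ]]
tool cm 0.8297070313412079 -0.11094691119376257
```

View pics/s2.png

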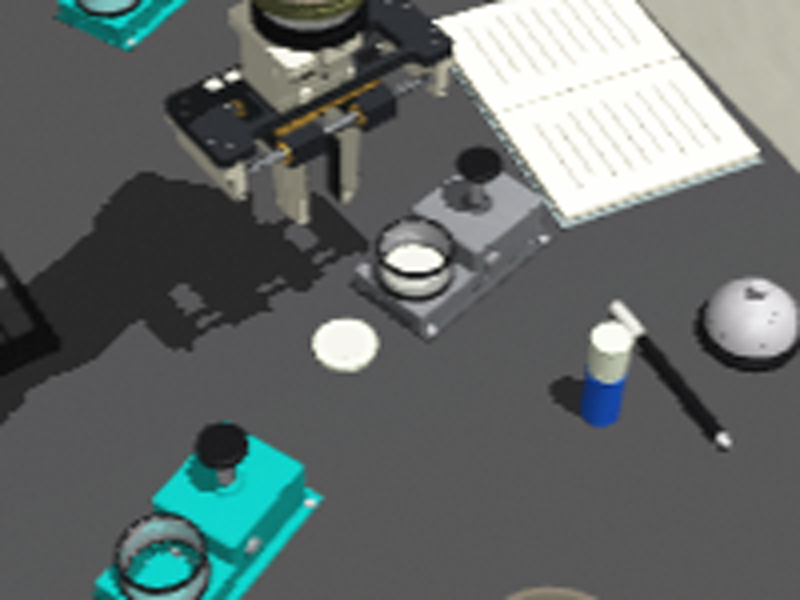

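The image shows fingers spread along tool y, beside the disc at crop (345,345) and away from the tube. Shifting back 0.8 cm and descending.

```bash
python3 -m jog '{"grip":[0.3,0.3,0.3,0.3,0.3],"slide":[[0.8,-0.1,2],[0.8,-0.1,5],[0.8,-0.1,8],[0.8,-0.1,9],[0.8,-0.1,9]],"yaw":[0,0,0,0,0]}'; python3 - <<'E'
from h import *
st=state();print(st['ee_pos'],st['width'])
q=grab_frame("side");cv2.imwrite("pics/s3.png",cv2.resize(q[140:230,180:300],None,fx=6,fy=6,interpolation=2)[:,:,::-1])
E
```

```text
t: 7.35
ee_pos: [0.5235, 0.172, 0.0542]
ee_rot: [0.643, 0.766, 0.0, 0.0]
ft_force: [-0.2, 0.3, 0.4]
width: 0.0278
[0.52349181 0.17202974 0.05416514] 0.027761648064807885
```

View pics/s3.png

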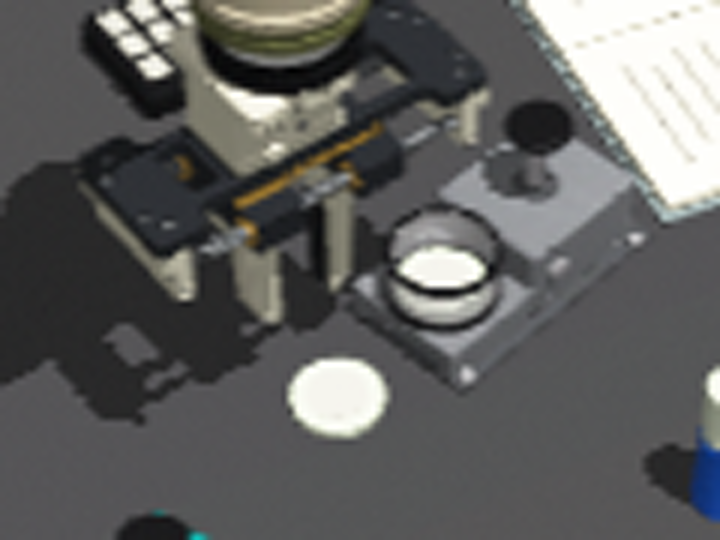

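```bash
python3 -m jog '{"grip":[0.3,0.3,0.3,0.3,0.3],"slide":[[0,0,1.5],[0,0,3],[0,0,4],[0,0,4],[0,0,4]],"yaw":[0,0,0,0,0]}'; python3 - <<'E'
from h import *
st=state();print(st['ee_pos'],st['width'])
q=grab_frame("side");cv2.imwrite("pics/s4.png",cv2.resize(q[140:230,180:300],None,fx=6,fy=6,interpolation=2)[:,:,::-1])
E
```

```text
t: 7.9
ee_pos: [0.5234, 0.1718, 0.0144]
ee_rot: [0.643, 0.766, 0.0, 0.0]
ft_force: [0.3, 0.1, 0.3]
width: 0.0277
[0.523442   0.17176749 0.01441857] 0.027718356938903635
```

View pics/s4.png

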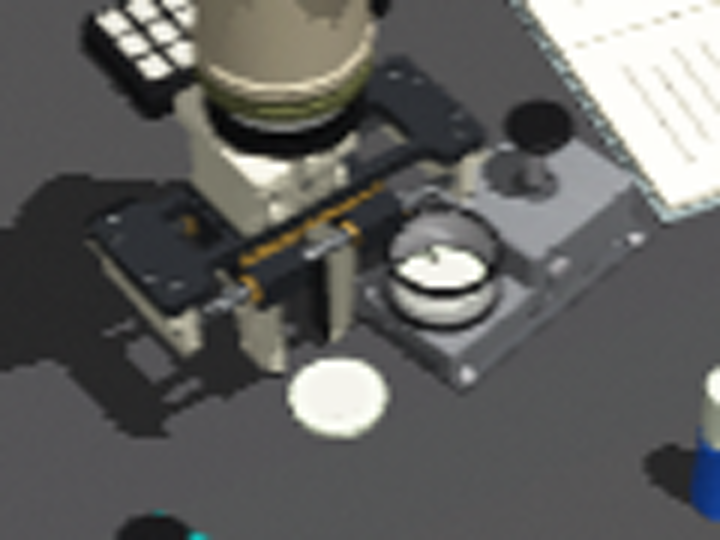

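Fingertips are 3 mm above the counter, behind the disc and about centred on it. Starting the push, nearly along world −y.

```bash
python3 -m jog '{"grip":[0.3,0.3,0.3,0.3,0.3],"slide":[[-0.5,0,0],[-1,0,0],[-1.5,0,0],[-2.2,-0.1,0],[-3,-0.2,0]],"yaw":[0,0,0,0,0]}'; python3 -m jog '{"grip":[0.3,0.3,0.3,0.3,0.3],"slide":[[-0.8,-0.1,0],[-1.6,-0.2,0],[-2.4,-0.4,0],[-3.2,-0.6,0],[-4,-0.7,0]],"yaw":[0,0,0,0,0]}'; python3 - <<'E'
from h import *
st=state();print(st['ee_pos'],st['width'])
q=grab_frame("side");cv2.imwrite("pics/s5.png",cv2.resize(q[170:330,180:340],None,fx=3.7,fy=3.7,interpolation=2)[:,:,::-1])
q=grab_frame("top");cv2.imwrite("pics/t5.png",q[:,:,::-1])
E
```

```text
t: 8.45
ee_pos: [0.5261, 0.1409, 0.0136]
ee_rot: [0.643, 0.766, -0.0, -0.0]
ft_force: [0.5, 0.2, 0.3]
width: 0.0278
t: 8.95
ee_pos: [0.5259, 0.1003, 0.0135]
ee_rot: [0.643, 0.766, -0.0, -0.0]
ft_force: [0.2, -0.4, -0.2]
width: 0.0277
[0.52591817 0.10027871 0.01352527] 0.027732758155717633
```

View pics/s5.png

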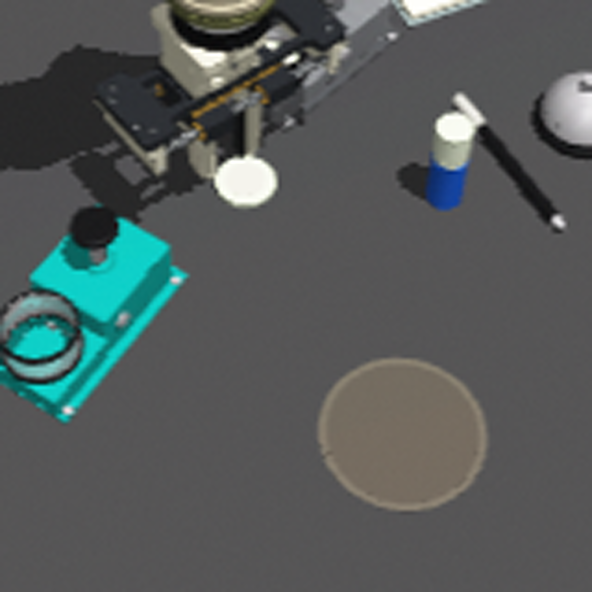

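The disc is at crop (246,181), seated between the fingertips. Continuing.

```bash
python3 -m jog '{"grip":[0.3,0.3,0.3,0.3,0.3],"slide":[[-1,-0.2,0],[-2,-0.35,0],[-3,-0.5,0],[-4,-0.7,0],[-5,-0.9,0]],"yaw":[0,0,0,0,0]}'; python3 -m jog '{"grip":[0.3,0.3,0.3,0.3,0.3],"slide":[[-1,-0.2,0],[-2,-0.35,0],[-3,-0.5,0],[-4,-0.7,0],[-5,-0.9,0]],"yaw":[0,0,0,0,0]}';python3 -m jog '{"grip":[0.3,0.3,0.3,0.3,0.3],"slide":[[-1,-0.2,0],[-2,-0.35,0],[-3,-0.5,0],[-4,-0.7,0],[-5,-0.9,0]],"yaw":[0,0,0,0,0]}'; python3 - <<'E'
from h import *
st=state();print(st['ee_pos'],st['width'])
q=grab_frame("side");cv2.imwrite("pics/s6.png",cv2.resize(q[170:330,180:340],None,fx=3.7,fy=3.7,interpolation=2)[:,:,::-1])
E
```

```text
t: 9.55
ee_pos: [0.5258, 0.0492, 0.0135]
ee_rot: [0.644, 0.765, -0.0, 0.0]
ft_force: [-0.9, -0.4, -0.0]
width: 0.0281
t: 10.05
ee_pos: [0.5256, -0.0014, 0.0135]
ee_rot: [0.643, 0.766, -0.0, -0.0]
ft_force: [0.2, 1.0, 0.5]
width: 0.0281
t: 10.55
ee_pos: [0.5254, -0.0522, 0.0135]
ee_rot: [0.643, 0.766, 0.0, -0.0]
ft_force: [0.3, -0.0, -0.2]
width: 0.028
[ 0.52535225 -0.05216745  0.01354798] 0.02796253238253774
```

View pics/s6.png

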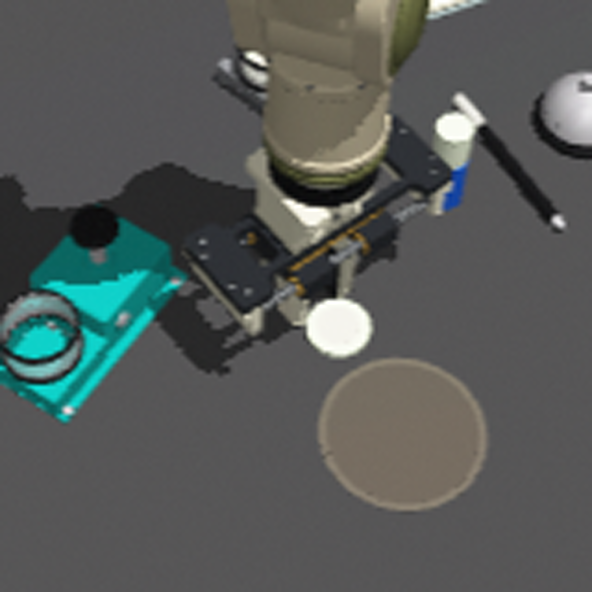

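The disc, at crop (339,327), is still seated and heading for the mat at (402,434). About 9.5 cm remain, slowing at the end.

```bash
python3 -m jog '{"grip":[0.3,0.3,0.3,0.3,0.3],"slide":[[-1,-0.2,0],[-2,-0.35,0],[-3,-0.5,0],[-4,-0.7,0],[-5,-0.9,0]],"yaw":[0,0,0,0,0]}'; python3 -m jog '{"grip":[0.3,0.3,0.3,0.3,0.3],"slide":[[-1,-0.2,0],[-2,-0.35,0],[-2.9,-0.5,0],[-3.6,-0.6,0],[-4.0,-0.7,0]],"yaw":[0,0,0,0,0]}'; python3 -m jog '{"grip":[0.3,0.3,0.3,0.3,0.3],"slide":[[-0.2,0,0],[-0.4,0,0],[-0.4,0,0],[-0.4,0,0],[-0.4,0,0]],"yaw":[0,0,0,0,0]}';python3 - <<'E'
from h import *
st=state();print(st['ee_pos'],st['width'])
q=grab_frame("side");cv2.imwrite("pics/s7.png",cv2.resize(q[170:330,180:340],None,fx=3.7,fy=3.7,interpolation=2)[:,:,::-1])
c=q[255:320,250:325];m=(c.min(2)>170).astype(np.uint8)
k=max(cv2.findContours(m,0,1)[0],key=cv2.contourArea);M=cv2.moments(k);u=(M['m10']/M['m00']+250,M['m01']/M['m00']+255)
D=ray("side",*u,.007);print(u,"disc",D,"mat side",[.5318,-.1759],np.hypot(D[0]-.5318,D[1]+.1759))
E
```

```text
t: 11.1
ee_pos: [0.525, -0.1031, 0.0135]
ee_rot: [0.643, 0.765, -0.0, -0.0]
ft_force: [-0.1, 0.2, -0.4]
width: 0.0277
t: 11.6
ee_pos: [0.5251, -0.1436, 0.0135]
ee_rot: [0.644, 0.765, -0.0, 0.0]
ft_force: [-0.3, 0.3, 0.2]
width: 0.0281
t: 12.1
ee_pos: [0.5258, -0.1464, 0.0136]
ee_rot: [0.643, 0.766, 0.0, -0.0]
ft_force: [-0.0, 0.4, 1.1]
width: 0.0276
[ 0.52580014 -0.14635406  0.01355207] 0.027635031654477425
(288.99545454545455, 285.5174242424242) disc [ 0.53306256 -0.17576728  0.007     ] mat side [0.5318, -0.1759] 0.0012695191906143576
```

View pics/s7.png

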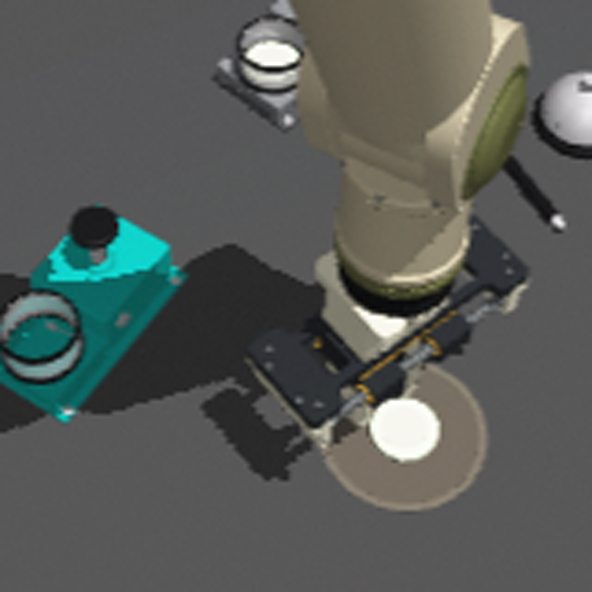

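The disc, at crop (404,430), is centred on the mat, about 1 mm off. I back off along tool +x, rise clear and check.

```bash
python3 -m jog '{"grip":[0.3,0.3,0.3,0.3,0.3],"slide":[[0.8,0,0],[1.6,0,0],[2.5,0,0],[2.5,0,-3],[2.5,0,-7]],"yaw":[0,0,0,0,0]}'; python3 -m jog '{"grip":[0.3,0.3,0.3,0.3,0.3],"slide":[[0,0,-5],[0,0,-10],[0,0,-15],[0,0,-20],[0,0,-20]],"yaw":[0,0,0,0,0]}'; python3 -m jog '{"grip":[0.3,0.3,0.3,0.3,0.3],"slide":[[5,0,0],[10,0,0],[15,0,0],[20,0,0],[20,0,0]],"yaw":[0,0,0,0,0]}'; python3 - <<'E'
from h import *
for n in("top","side"):
    f=grab_frame(n); cv2.imwrite(f"pics/{n}9.png",f[:,:,::-1])
q=f
c=q[255:320,250:325];m=(c.min(2)>170).astype(np.uint8)
k=max(cv2.findContours(m,0,1)[0],key=cv2.contourArea);M=cv2.moments(k);u=(M['m10']/M['m00']+250,M['m01']/M['m00']+255)
D=ray("side",*u,.007);print(u,"disc",D,np.hypot(D[0]-.5318,D[1]+.1759))
a=cv2.imread("pics/side0.png");d=cv2.absdiff(a,q[:,:,::-1]).max(2);cv2.imwrite("pics/diff.png",np.where(d>40,255,0))
E
```

```text
t: 12.65
ee_pos: [0.5203, -0.1201, 0.083]
ee_rot: [0.642, 0.766, -0.001, -0.002]
ft_force: [0.2, 0.6, 0.4]
width: 0.0282
t: 13.15
ee_pos: [0.5241, -0.1207, 0.2896]
ee_rot: [0.643, 0.766, 0.002, 0.004]
ft_force: [0.3, -0.6, -0.5]
width: 0.0279
t: 13.65
ee_pos: [0.485, 0.0825, 0.2839]
ee_rot: [0.639, 0.769, 0.001, -0.0]
ft_force: [0.1, 0.0, -0.1]
width: 0.0281
(288.99545454545455, 285.5174242424242) disc [ 0.53306256 -0.17576728  0.007     ] 0.0012695191906143576[ WARN:0@1.413] global loadsave.cpp:1063 imwrite_ Unsupported depth image for selected encoder is fallbacked to CV_8U.
```

View pics/side9.png

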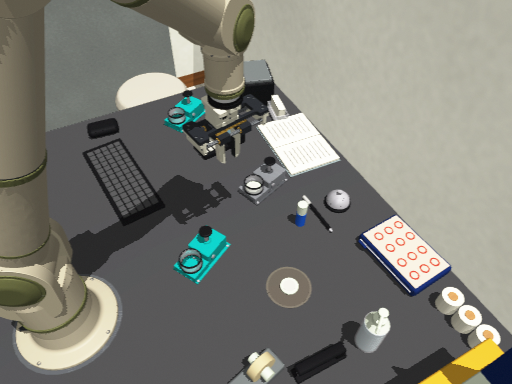

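View pics/top9.png

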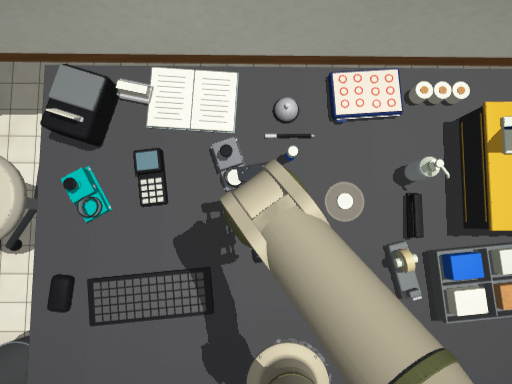

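View pics/diff.png

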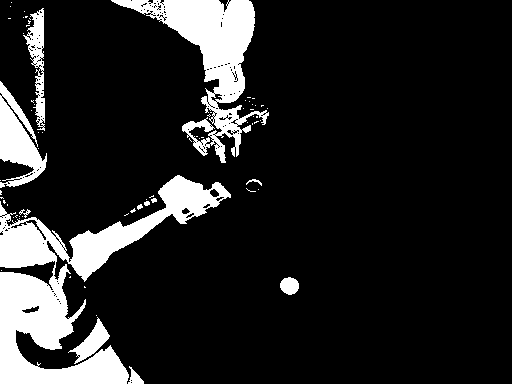

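Both views show the disc in the middle of the mat (side (289,286), top (345,201)). The plunger is up and no bystander has moved. The only other change is the stack sinking inside the tube. The gripper is clear.

```bash
python3 -m jog '{"grip":[0.3,0.3,0.3,0.3,0.3],"slide":[[0,0,0],[0,0,0],[0,0,0],[0,0,0],[0,0,0]],"yaw":[0,0,0,0,0]}'; python3 -c "
from workcell import *
print(hand_in())"
```

```text
t: 14.25
ee_pos: [0.4871, 0.0744, 0.2835]
ee_rot: [0.644, 0.765, -0.0, -0.0]
ft_force: [-0.7, -0.2, -0.3]
width: 0.0277
the job is handed in; nothing more can be done
None
```

I pressed the grey dispenser's plunger once, down to its stop (force rose to 19 N with about 29.7 mm of travel), and let it rise. One disc came out on the counter. I slid it about 0.3 m onto the round mat with two spread fingertips, without lifting it, then backed off and handed the job in at about 14 s.

**Last checks:**
- **Disc:** in the side view its centre is about 1 mm from the mat's centre, and the top view agrees by eye. It stayed in the same place after the fingers left.
- **Dispenser:** the plunger is up and the stack is still in the tube, one disc lower.
- **Bystanders:** comparing the side view before and after shows none moved. The arm hides part of that view, but the top view shows the rest in place.
- **Robot:** clear of everything, with no contact force.

The two cameras disagreed by about 5 mm on the mat's position. I aimed at the average, well inside the 38 mm allowed. No check failed.

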